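# Shut the marked vacuum valve under the sliding cover

## Robot

A 6-joint arm with a two-finger parallel gripper is mounted at the origin on the work surface. World frame = base frame: x ahead of the robot, y to its left, z up, the work surface at z = 0. Lengths are in m, angles in degrees, forces in N, time in s.
With the tool pointing down it reaches from about 0.325 to 0.775 m from the base axis. Payload 9.3 kg.
Tool frame: the origin (TCP) lies midway between the tips of the shut fingers; the grasp point (between the pads) lies r.grip_depth behind it (r.grip_depth is the distance from the TCP to the grasp point, in m); z points along the fingers, y is the direction in which the jaws open and shut (so a half turn about z gives the same grasp; the last joint's range is limited). The gripper opens to 85 mm and grips with 20 to 120 N. Pads are 22 mm wide; open, the fingers measure 114 mm over their backs; the gripper's body (76 mm by 85 mm) begins 54 mm behind the grasp point. The pads swing forward as they close: fully open they stand 13 mm farther back than shut.
Start: joints at [67.976, 14.817, 1.232, 76.415, 0, 81.257], TCP at [0.126, 0.535, 0.231] pointing down, gripper open.
Joint ranges: [-174.27, 174.27], [-52.1, 104.24], [-59.71, 78.15], [-110.17, 111.67], [-87.03, 83.33], [-180, 180]. Speed limits (degrees/s): [127.2, 127.2, 159.86, 180, 180, 180].

## Interface

Orientations are given as a 3x3 rotation matrix whose columns are the frame's x, y, z axes.
In Python, from cell import get_obs, viewer, workorder, r gives the robot as it stands.
- The arm moves only by the tool move_arm, never from a script. Its argument "series" is text: rows parted by semicolons, each of 7 numbers parted by spaces: the shift along the tool's x, y, z in mm, then the turn, a rotation vector about the tool's x, y, z in rad, then the gripper's target within -1 to 1 (fully open at 1, half-way at 0, shut at -1). In form: dx dy dz wx wy wz fingers; .... A call has 1 to 12 rows; each row shifts and turns the pose as measured when the row begins, along the tool's axes as they then stand; what a row does not reach is not made up. A row lasts 1/10 s, in which the tool goes at most 50 mm and 8.59 degrees, less where a joint would pass 70% of its speed; a pose out of reach is approached as far as the arm can. A call with a gripper value outside its range is refused whole. The fingers move at their own pace and stop on an object; the grip force is fixed at half the most. Time passes only in rows, so rows that do not move let the fingers close. It gives the time, the measured TCP pose, the force and the opening at its end, in the units of the state.
- get_obs(): the state, without advancing time (a new reading comes with each control period).
- viewer.get_image(name): name is "scene" or "top"; returns (picture, depth): 420x560x3 uint8, red, green, blue; 420x560 float32, m along the optical axis (not along the pixel's ray), 0 where there is no reading.
- viewer.camera_params(name): a dict with "fx", "fy", "cx", "cy" (pixels), "pose" (4x4, takes a point from camera to world coordinates). Camera axes: x right, y down, z forward; pixel columns grow to the right and rows downward; lengths in m; the calibration is good to about 2 mm. A picture is of the moment at which its call begins. camera_params takes no time and is no camera call.
- workorder.close_job(): hands the job in, once; it reports no verdict.
The state is a dict: "time_s": time; "joint_pos": joint angles; "dq": joint speeds; "joint_efforts": joint torques, N m; "tool_pos": TCP position; "orientation": TCP orientation; "force": force on the tool from outside, world axes, zero at the start; "ft_torque": the same for the moment, N m; "grip_width": opening from 0.0 (shut) to 1.0 (fully open).
Only numpy, scipy, OpenCV 4.12 (cv2) and the standard library are available. Lean on these libraries where they do the work, as an engineer would, in place of code of your own. Each camera call takes 0.05 s, during which the arm holds its last target.

## Task

Push the valve box's cover all the way aside along its rails, then push the marked valve handle, the one that ends in a round disc, clockwise until it is fully shut against its stop. Work only by pushing with the fingertips or the outside of the fingers: do not pinch the handle and do not pick anything up. Leave the cover open, and leave the other, straight handle and the loose things where they are.

Things in the scene. Friction and masses are not known exactly. Their poses are not given: they have to be found in the camera images.
- valve_box: Fixed open-topped aluminium box, 170 (x) by 250 (y) by 70 mm high, walls 6 mm, floor 12 mm up. Origin: centre of its underside, on the table. The cover opens along its +y, onto two rails (tops at 70 mm) that run 240 mm past the +y end. On its -x side a 75 mm deep, 10 mm high apron. Two valves stand inside with pivots at x = +30, y = -60 and +35 mm in its frame; which is where varies.
- cover (a joint): Slide of the captive cover along the box's +y, m: 0 = bay covered, 0.23 = fully aside at its stop (its edge then at y = +105 mm in the box frame, both handles bare). Starts at 0 to 0.03. Plate 170 by 250 by 5 mm, underside 70 mm above the table, with a raised grey panel, 110 (x) by 200 (y) mm, top at 95 mm. Friction about 3 N, damped; stays where left.
- cover_push (a point): Middle of the raised panel's -y side face (an upright face 110 mm wide, 75 to 95 mm above the table) on which to push toward the box's +y; moves with the cover. Beside it, the cover's plate runs on 25 mm toward -y.
- marked_valve: Fixed valve with the marked handle. Origin: on the handle's upright pivot axis, 12 mm above the table; axes as the box's. The steel handle with black cheeks turns level, 50 to 62 mm above the table, and reaches 70 mm from the pivot. Shank 16 mm wide, ending in a flat disc of 34 mm diameter centred 53 mm from the pivot. The other handle has no disc.
- marked_lever (a joint): Angle of the marked handle, rad: 0 = handle points along the box's -x (open), growing clockwise seen from above, pi/2 = points along the box's +y (fully shut, at its stop). Starts at 0 to 0.35. Friction about 0.18 N m (4 N at the disc); it stays where it is left.
- marked_tip (a point): Point within the marked handle's disc, 50 mm from its pivot, mid-thickness (56 mm above the table). Push on the handle's trailing side (the box's -y side while open); pressing both its sides at once is pinching.
- plain_valve: Fixed valve with the plain handle, otherwise like the marked one: origin on its pivot axis, 12 mm above the table.
- plain_tip (a point): Point on the plain handle (a straight bar 16 mm wide with square end, 60 mm long from the pivot, 50 to 62 mm above the table), 50 mm from its pivot and at mid-thickness. It points roughly to the box's -x, within 0.35 rad of it toward +y; it must stay so.
- cap: Loose steel cap, 26 mm diameter, 20 mm high, standing on the floor inside the box in its front (-x) +y corner. Origin: centre of its underside.
- collar: Loose aluminium ring, 44 mm outside diameter, 12 mm high, lying on the apron. Origin: centre of its underside.
- post: Loose steel optics post, 28 mm foot, 55 mm high, standing on the apron. Origin: centre of its underside.
- wrench: Loose steel wrench lying on the table to the right (-y). Origin: underside, near its middle.
- flange: Loose steel blank flange, 70 mm diameter, 24 mm high, on the table to the right (-y). Origin: centre of its underside.
- bottle: Loose white plastic bottle, 60 mm diameter, 150 mm high, on the table at the far right (-y). Origin: centre of its underside.
- jar: Loose amber jar with black lid, 56 mm diameter, 60 mm high, on the table at the left (+y). Origin: centre of its underside.

How it is judged (in metres and radians):
On the way, in this order (a step that is already met when the one before it is completed fails the run):
1. the cover is pushed fully aside, the marked handle still open (value of joint cover above 0.215 m and value of joint marked_lever below 0.6 rad), for 0.2 s.
2. the marked handle is shut (value of joint cover above 0.215 m and value of joint marked_lever above 1.45 rad), for 0.2 s.
At the end, for the whole second after the job is handed in: The cover stands within 15 mm of fully aside, the marked handle is within 0.12 rad (7 degrees) of fully shut and at rest, the plain handle's point has moved less than 15 mm and each loose thing less than 30 mm (all of step 2 and distance of plain_tip from where it was at the start of the episode below 0.015 m and velocity of joint marked_lever between -0.05 and 0.05 rad/s and distance of each of cap, collar, post, wrench, flange, bottle, jar from where it was at the start of the episode below 0.03 m); the robot touches nothing.
It fails at once if the marked handle is pinched (both cheeks pressed by the fingers at once) ((contact force between the fingers and marked_lever_c3 above 2 N or contact force between the fingers and marked_lever_c4 above 2 N or contact force between the fingers and marked_lever_c5 above 2 N or contact force between the fingers and marked_lever_c6 above 2 N) and (contact force between the fingers and marked_lever_c7 above 2 N or contact force between the fingers and marked_lever_c8 above 2 N or contact force between the fingers and marked_lever_c9 above 2 N or contact force between the fingers and marked_lever_c10 above 2 N)).
It fails at once if the plain handle is turned by more than 15 mm at its point (distance of plain_tip from where it was at the start of the episode above 0.015 m).
It fails at once if a loose thing is lifted, carried or knocked more than 30 mm (distance of any of cap, collar, post, wrench, flange, bottle, jar from where it was at the start of the episode above 0.03 m).
It also fails if it takes over 48 s, if anything falls off the work surface, if the arm or the gripper's body presses on something with over 40 N, if the wrist force passes 120 N, or if a joint passes its speed limit or range.

## Working session

There is one attempt and no reset: what is moved stays moved. The work goes in short steps, Python scripts to look and compute and a tool call to move; the robot and the scene stay as the last step left them, time stands still between calls to the robot, and variables do not carry over. Pictures are saved under pics/ and viewed, and the job is handed in when it is done.

Besides the shell and the picture viewer there is one more tool, called after "Emit:" as a command line: name --argument value ..., lists and objects as JSON in quotes. move_arm: Moves the arm, as the interface text tells. Its arguments: {"type":"object","properties":{"series":{"type":"string"}},"required":["series"]}

```bash
ls; mkdir -p pics; python3 - <<'E'
from cell import get_obs, viewer, workorder, r
import cv2,numpy as np
o=get_obs();print({k:np.round(v,3).tolist() for k,v in o.items()}, r.grip_depth)
for n in("scene","top"):
    p,d=viewer.get_image(n);cv2.imwrite(f"pics/{n}0.png",p[:,:,::-1]);np.save(f"{n}0.npy",d)
    c=viewer.camera_params(n);print(n,c["fx"],c["fy"],c["cx"],c["cy"],np.round(c["pose"],4).tolist())
E
```

```text
pics
{'time_s': 0.0, 'joint_pos': [67.978, 14.851, 1.189, 76.414, 0.0, 81.258], 'dq': [-0.027, -0.021, -0.004, -0.036, -0.094, -0.049], 'joint_efforts': [-0.002, -55.565, 34.453, 0.014, -0.0, -0.0], 'tool_pos': [0.126, 0.535, 0.231], 'orientation': [[-0.973, 0.23, -0.001], [0.23, 0.973, -0.001], [0.0, -0.001, -1.0]], 'force': [-0.522, 0.077, 0.705], 'ft_torque': [-0.031, 0.006, -0.057], 'grip_width': 1.003} 0.0187
scene 436.1963617386033 436.1963617386033 275.8726592058442 206.6772531433541 [[-0.5682, 0.4887, -0.662, 1.4112], [0.8227, 0.3558, -0.4434, 0.7037], [0.0189, -0.7966, -0.6043, 0.9219], [0.0, 0.0, 0.0, 1.0]]
top 513.3351408130579 513.3351408130579 283.28344271701116 215.31122333154067 [[-0.0129, -0.9899, 0.1411, 0.2822], [-0.9999, 0.013, -0.0003, 0.088], [-0.0015, -0.141, -0.99, 1.5476], [0.0, 0.0, 0.0, 1.0]]
```

View pics/top0.png

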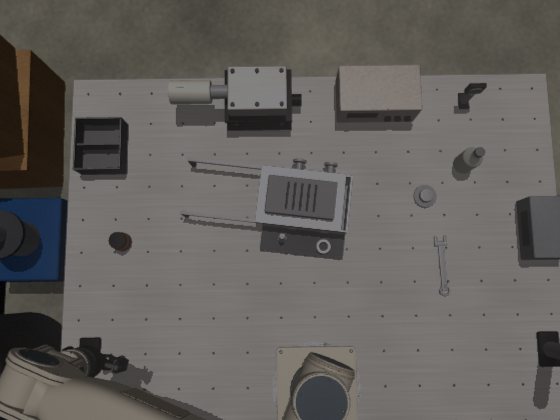

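View pics/scene0.png

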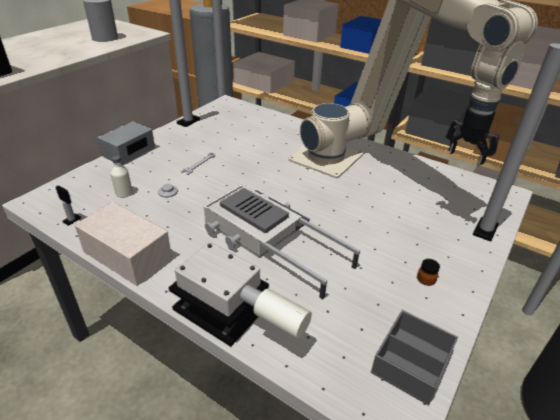

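The top view shows the box near (303,200), with its rails running left (+y). The post is at (282,238) and the collar at (323,246). I'll enlarge this area.

```bash
cat > h.py <<'E'
import cv2,numpy as np
from cell import get_obs, viewer
def px2w(n,u,v,z=None,d=None):
    c=viewer.camera_params(n);P=np.array(c["pose"])
    ray=P[:3,:3]@np.array([(u-c["cx"])/c["fx"],(v-c["cy"])/c["fy"],1]);o=P[:3,3]
    s=(z-o[2])/ray[2] if d is None else d
    return o+s*ray
def w2px(n,p):
    c=viewer.camera_params(n);P=np.array(c["pose"])
    q=P[:3,:3].T@(np.array(p)-P[:3,3]);return c["fx"]*q[0]/q[2]+c["cx"],c["fy"]*q[1]/q[2]+c["cy"]
E
python3 - <<'E'
import cv2
p=cv2.imread("pics/top0.png")
cv2.imwrite("pics/c1.png",cv2.resize(p[150:262,175:365],None,fx=4.2,fy=4.2,interpolation=cv2.INTER_CUBIC))
E
```

```text
(no output)
```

View pics/c1.png

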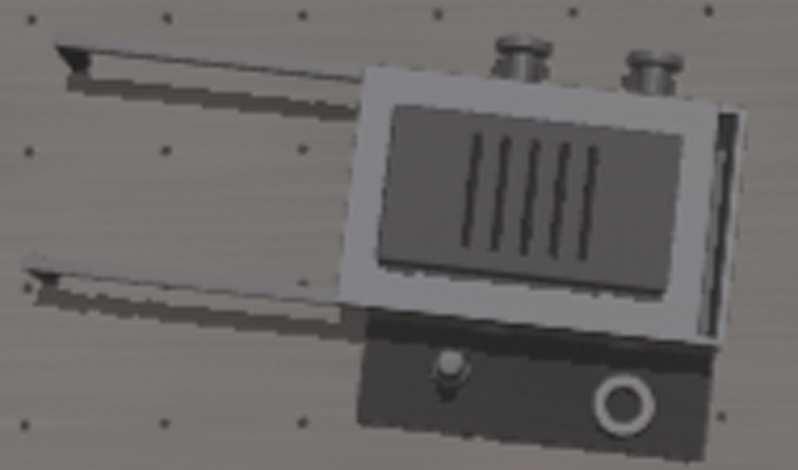

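```bash
python3 - <<'E'
from h import *
f=lambda a,b,z:px2w("top",175+(a+.5)/4.2-.5,150+(b+.5)/4.2-.5,z)
pts={"cTL":(365,68,.075),"cTR":(718,101,.075),"cBL":(341,301,.075),"cBR":(698,340,.075),"bTR":(743,110,.07),"bBR":(717,346,.07),
"pTL":(393,105,.095),"pTR":(683,136,.095),"pBL":(380,263,.095),"pBR":(665,293,.095),"rT":(58,38,.07),"rB":(24,260,.07),"apBL":(358,422,.01),"apBR":(703,460,.01),"post":(450,360,.055),"collar":(624,405,.012)}
W={k:f(*v) for k,v in pts.items()}
for k,v in W.items(): print(k,np.round(v[:2],4))
for a,b in(("cTR","cTL"),("cBR","cBL"),("pTR","pTL"),("pBR","pBL"),("bBR","bTR"),("apBR","apBL"),("cTR","rT"),("cBR","rB")):
    e=(W[b]-W[a])[:2];print(a,b,np.linalg.norm(e).round(4),np.degrees(np.arctan2(e[1],e[0])).round(2))
d=np.load("top0.npy");print(d[200,300],px2w("top",300,190,d=d[190,300]))
for n,u,v in(("jar",120,241),("flange",426,196)):print(n,px2w("top",u,v,0.05 if n=="jar" else .024))
E
```

```text
cTL [0.6398 0.1496]
cTR [ 0.6129 -0.0966]
cBL [0.4756 0.1672]
cBR [ 0.4454 -0.0778]
bTR [ 0.6074 -0.1145]
bBR [ 0.4416 -0.0914]
pTL [0.6086 0.1296]
pTR [ 0.5842 -0.0693]
pBL [0.4988 0.1395]
pBR [ 0.4756 -0.0541]
rT [0.6655 0.3656]
rB [0.5078 0.3871]
apBL [0.3969 0.1591]
apBR [ 0.3667 -0.0862]
post [0.4359 0.0927]
collar [ 0.4065 -0.0308]
cTR cTL 0.2476 83.77
cBR cBL 0.2469 82.97
pTR pTL 0.2005 83.01
pBR pBL 0.1949 83.18
bBR bTR 0.1674 -7.96
apBR apBL 0.2472 82.97
cTR rT 0.4652 83.51
cBR rB 0.4691 82.35
1.4700929 [0.56209776 0.03850007 0.09529747]
jar [0.42593311 0.56647487 0.05      ]
flange [ 0.55243864 -0.34318371  0.024     ]
```

The box sits at about (0.540, 0.020) with a yaw of -7°, and the cover is at about 0.016. I'll shut the fingers, align the tool with the box, and travel to the -y side.

Emit:
move_arm --series "0 0 0 0 0 -0.11 -1; -20 -26 0 0 0 0 -1; -30 -38 0 0 0 0 -1; -30 -38 0 0 0 0 -1; -30 -38 0 0 0 0 -1; -30 -38 0 0 0 0 -1; -30 -38 0 0 0 0 -1; -30 -38 0 0 0 0 -1; -30 -38 0 0 0 0 -1; -30 -38 0 0 0 0 -1; -30 -38 0 0 0 0 -1; -30 -38 0 0 0 0 -1"

```text
time_s: 1.3
tool_pos: [0.4014, 0.0829, 0.2281]
orientation: [[-0.994, 0.106, -0.002], [0.106, 0.994, -0.005], [0.002, -0.005, -1.0]]
force: [1.8, 1.4, -0.1]
grip_width: 0.0
```

Emit:
move_arm --series "-28 -38 0 0 0 0.016 -1; -29 -38 0 0 0 0 -1; -29 -38 0 0 0 0 -1; -29 -38 0 0 0 0 -1; -25 -34 0 0 0 0 -1; 0 0 0 0 0 0 -1"

```text
time_s: 1.9
tool_pos: [0.5225, -0.1337, 0.2263]
orientation: [[-0.992, 0.129, -0.004], [0.129, 0.992, -0.004], [0.003, -0.005, -1.0]]
force: [0.1, 1.0, -0.3]
grip_width: 0.003
```

```bash
python3 - <<'E'
from h import *
p,d=viewer.get_image("top");cv2.imwrite("pics/c2.png",cv2.resize(p[130:280,220:420,::-1],None,fx=4,fy=4,interpolation=cv2.INTER_CUBIC))
p,d=viewer.get_image("scene");cv2.imwrite("pics/s2.png",cv2.resize(p[80:300,120:420,::-1],None,fx=2.6,fy=2.6,interpolation=cv2.INTER_CUBIC))
o=get_obs();print(o["tool_pos"],o["orientation"],o["joint_pos"],o["time_s"])
E
```

```text
[ 0.52062609 -0.1302574   0.22677257] [[-0.99188159  0.12707856 -0.00468537]
 [ 0.12709228  0.99188707 -0.00275554]
 [ 0.00429718 -0.00332865 -0.99998523]] [-22.86956325  13.73099766  -0.90836611  75.54662953  -0.24980073
 -15.56790119] 2.0
```

View pics/c2.png

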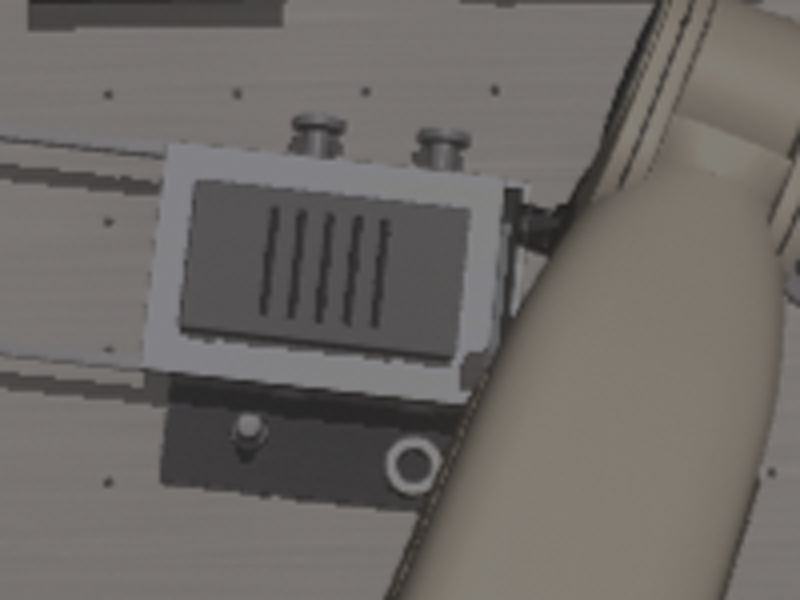

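View pics/s2.png

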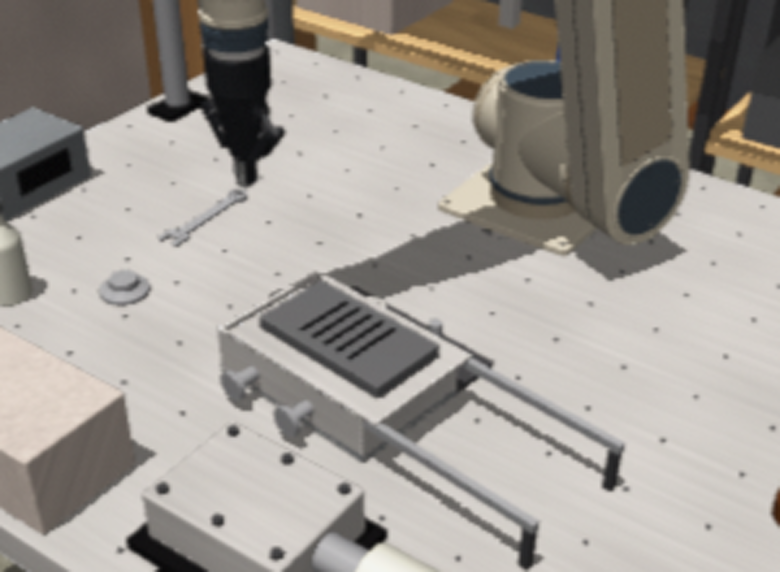

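The gripper stands clear at the box's -y end. Now I'll descend to z of about 0.086.

Emit:
move_arm --series "0 0 40 0 0 0 -1; 0 0 40 0 0 0 -1; 0 0 40 0 0 0 -1; 0 0 18 0 0 0 -1; 0 0 0 0 0 0 -1"

```text
time_s: 2.5
tool_pos: [0.5177, -0.1244, 0.0867]
orientation: [[-0.993, 0.122, -0.002], [0.122, 0.993, -0.003], [0.001, -0.003, -1.0]]
force: [-0.1, -0.0, 1.2]
grip_width: 0.002
```

Emit:
move_arm --series "0 15 1 0 0 0 -1; 0 15 1 0 0 0 -1; 0 12 0 0 0 0 -1; 0 15 0 0 0 0 -1; 0 20 0 0 0 0 -1; 0 20 0 0 0 0 -1; 0 20 0 0 0 0 -1; 0 20 0 0 0 0 -1; 0 20 0 0 0 0 -1"

```text
time_s: 3.4
tool_pos: [0.5386, 0.0404, 0.0921]
orientation: [[-0.993, 0.121, 0.008], [0.121, 0.993, -0.016], [-0.01, -0.015, -1.0]]
force: [0.0, -5.5, -3.4]
grip_width: -0.001
```

Emit:
move_arm --series "0 0 6 0 0 0 -1; 0 15 2 0 0 0 -1; 0 15 2 0 0 0 -1"

```text
time_s: 3.7
tool_pos: [0.5434, 0.0728, 0.0884]
orientation: [[-0.993, 0.117, 0.017], [0.117, 0.993, -0.019], [-0.019, -0.017, -1.0]]
force: [-6.9, -3.8, 17.1]
grip_width: -0.001
```

Emit:
move_arm --series "0 0 0 0.017 -0.018 0 -1; 0 0 0 0 0 0 -1"

```text
time_s: 3.9
tool_pos: [0.5437, 0.0747, 0.0904]
orientation: [[-0.993, 0.115, 0.037], [0.113, 0.993, -0.038], [-0.041, -0.033, -0.999]]
force: [0.7, 1.3, 0.5]
grip_width: -0.005
```

```bash
python3 - <<'E'
from h import *
p,d=viewer.get_image("top");cv2.imwrite("pics/c3.png",cv2.resize(p[130:280,200:400,::-1],None,fx=4,fy=4,interpolation=cv2.INTER_CUBIC))
p,d=viewer.get_image("scene");cv2.imwrite("pics/s3.png",cv2.resize(p[100:300,150:400,::-1],None,fx=3,fy=3,interpolation=cv2.INTER_CUBIC))
o=get_obs();print(o["tool_pos"],o["orientation"],o["joint_pos"],o["time_s"],o["force"])
E
```

```text
[0.5438744  0.07421562 0.08999592] [[-0.9926732   0.11551344  0.03544795]
 [ 0.11420656  0.99277091 -0.03691599]
 [-0.03945599 -0.03259712 -0.99868947]] [  0.16051761  18.18625971 -15.57690414  54.20994034  -2.12129648
   6.72288184] 4.0 [-0.62038432  0.21167244 -0.60878118]
```

View pics/c3.png

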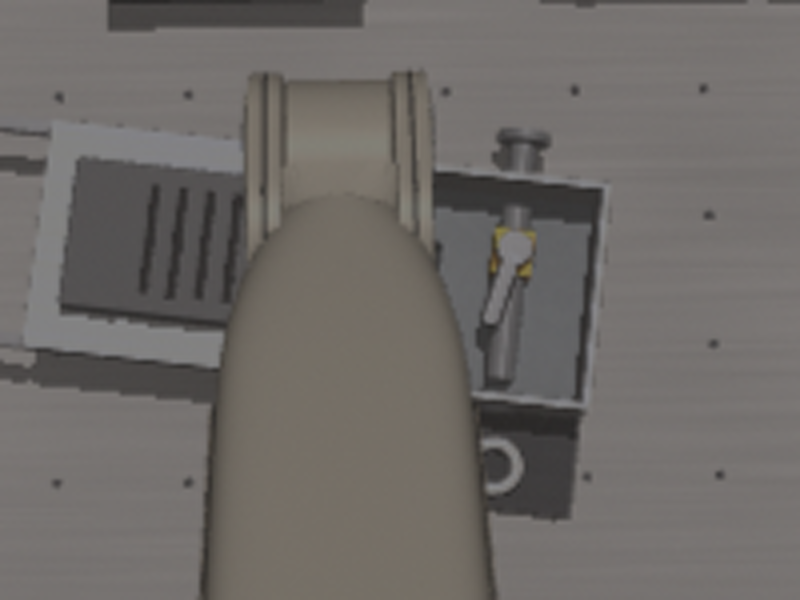

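View pics/s3.png

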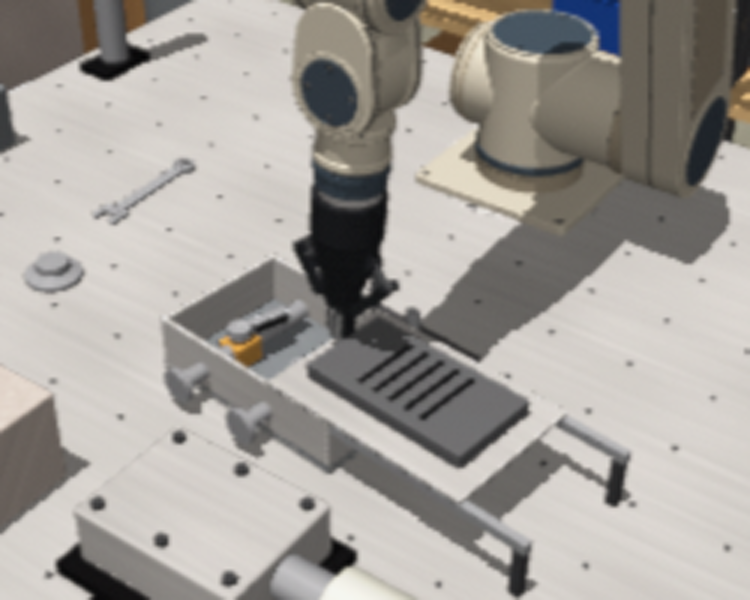

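The wrist correction went the wrong way, so I'll fix the tilt and finish the push. The valve visible at the -y end has a straight, plain handle, so the marked valve is at y=+35.

Emit:
move_arm --series "0 0 0 -0.033 0.039 0 -1; 0 0 3 0 0 0 -1; 0 15 1 0 0 0 -1; 0 15 1 0 0 0 -1; 0 15 0 0 0 0 -1; 0 0 0 0 0 0 -1"

```text
time_s: 4.6
tool_pos: [0.5498, 0.1158, 0.0886]
orientation: [[-0.993, 0.121, 0.005], [0.12, 0.993, -0.003], [-0.005, -0.003, -1.0]]
force: [0.1, 1.3, 1.5]
grip_width: 0.004
```

Emit:
move_arm --series "0 12 1 0 0 0 -1; 0 12 1 0 0 0 -1; 0 10 0 0 0 0 -1; 0 8 0 0 0 0 -1; 0 8 0 0 0 0 -1"

```text
time_s: 5.1
tool_pos: [0.5534, 0.1422, 0.0887]
orientation: [[-0.991, 0.136, 0.002], [0.136, 0.989, -0.053], [-0.009, -0.052, -0.999]]
force: [-9.6, -39.9, 16.8]
grip_width: 0.0
```

The force shows the cover is at its stop. I'll back off, lift, and swing aside to look.

Emit:
move_arm --series "0 -12 0 0 0 0 -1; 0 -10 0 0 0 0 -1; 0 0 -20 0 0 0 -1; 0 0 -45 0 0 0 -1; 0 0 -45 0 0 0 -1; 0 -45 0 0 0 0 -1; 0 -48 0 0 0 0 -1; 0 -48 0 0 0 0 -1; 0 -48 0 0 0 0 -1; 0 -48 0 0 0 0 -1; 0 -45 0 0 0 0 -1; 0 0 0 0 0 0 -1"

```text
time_s: 6.3
tool_pos: [0.5098, -0.1673, 0.2141]
orientation: [[-0.991, 0.136, 0.002], [0.135, 0.989, -0.051], [-0.009, -0.05, -0.999]]
force: [0.7, 0.6, -0.6]
grip_width: 0.0
```

```bash
python3 - <<'E'
from h import *
p,d=viewer.get_image("top");cv2.imwrite("pics/t4.png",p[:,:,::-1]);cv2.imwrite("pics/c4.png",cv2.resize(p[150:262,175:365,::-1],None,fx=4.2,fy=4.2,interpolation=cv2.INTER_CUBIC))
p,d=viewer.get_image("scene");cv2.imwrite("pics/s4.png",cv2.resize(p[100:300,150:400,::-1],None,fx=3,fy=3,interpolation=cv2.INTER_CUBIC))
o=get_obs();print(o["tool_pos"],o["orientation"],o["joint_pos"],o["time_s"],o["force"])
E
```

```text
[ 0.51004173 -0.16367392  0.21400614] [[-0.99107408  0.13330415  0.00147489]
 [ 0.13306656  0.98985801 -0.04974338]
 [-0.00809094 -0.04910312 -0.99876094]] [-25.35866073  13.0632415   -3.73262977  71.9057352   -2.54010436
 -17.72897356] 6.4 [ 1.07684181 -0.53484788  0.88992853]
```

View pics/c4.png

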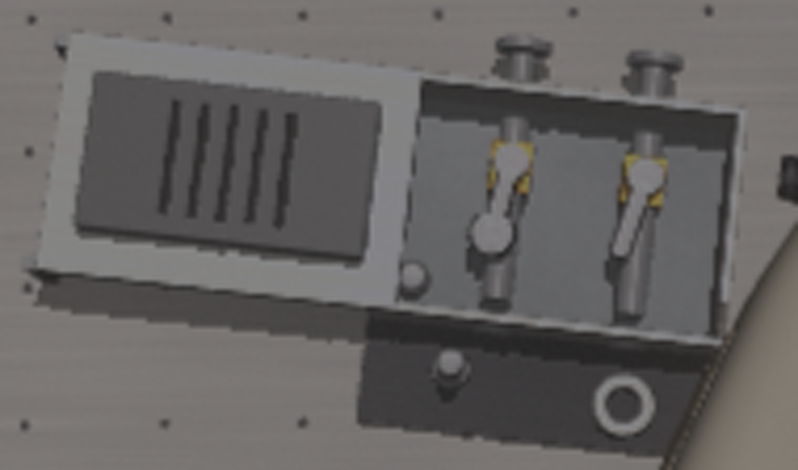

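View pics/s4.png

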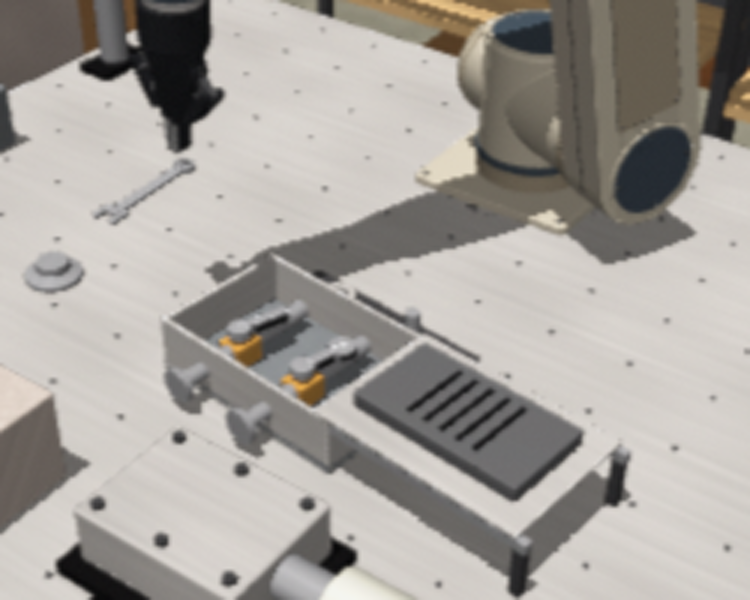

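```bash
python3 - <<'E'
from h import *
f=lambda a,b,z:px2w("top",175+(a+.5)/4.2-.5,150+(b+.5)/4.2-.5,z)[:2]
a=np.radians(83);ey=np.array([np.cos(a),np.sin(a)]);ex=np.array([ey[1],-ey[0]])
C=np.array([.540,.020])
for n,q in {"mp":(513,160,.068),"disc":(491,234,.062),"pp":(646,175,.068),"ptip":(622,254,.062),"cover edge T":(420,78,.075),"cover edge B":(396,304,.075),"cap":(413,276,.032),"bTR":(743,110,.07),"bBR":(719,346,.07)}.items():
    w=f(*q);print(n,w.round(4),"box",((w-C)@ex).round(4),((w-C)@ey).round(4))
o=get_obs()["tool_pos"][:2];print((o-C)@ex,(o-C)@ey)
E
```

```text
mp [0.5743 0.0469] box 0.0308 0.0309
disc [0.5231 0.063 ] box -0.022 0.0406
pp [ 0.5624 -0.0457] box 0.0303 -0.0624
ptip [ 0.5078 -0.0281] box -0.0261 -0.0516
cover edge T [0.6321 0.1112] box 0.0803 0.1017
cover edge B [0.4731 0.1294] box -0.0798 0.1004
cap [0.4985 0.1183] box -0.0532 0.0926
bTR [ 0.6074 -0.1145] box 0.0833 -0.1253
bBR [ 0.4416 -0.0927] box -0.0839 -0.1239
-0.007350740485497501 -0.1859558399712842
```

```bash
python3 - <<'E'
from h import *
p,d=viewer.get_image("top")
def g(a,b):
    u=175+a/4.2;v=150+b/4.2;u,v=round(u),round(v);return px2w("top",u,v,d=d[v,u]).round(4)
for n,q in {"pipe m":(497,285),"pipe p":(632,295),"floor":(560,230),"disc":(491,234),"yellow":(523,185),"head":(513,160)}.items():print(n,g(*q))
E
```

```text
pipe m [0.4887 0.0588 0.0397]
pipe p [ 0.4798 -0.0349  0.0521]
floor [0.5321 0.0121 0.0091]
disc [0.5214 0.0616 0.0604]
yellow [0.5598 0.037  0.0446]
head [0.5734 0.0463 0.0681]
```

The cover is fully aside, with its edge near y=+102 mm. The marked disc is at box (-22, 41) mm, about 0.18 rad. Next I'll move the fingers above the gap between the two handles.

Emit:
move_arm --series "0 0 0 -0.05 0.008 0 -1; 4 44 0 0 0 0 -1; 4 44 0 0 0 0 -1; 4 44 0 0 0 0 -1; 4 44 0 0 0 0 -1; 0 0 0 0 0 0 -1; 0 0 0 0 0 0 -1"

```text
time_s: 7.15
tool_pos: [0.5167, 0.0291, 0.2129]
orientation: [[-0.993, 0.122, -0.001], [0.122, 0.993, 0.007], [0.002, 0.007, -1.0]]
force: [0.3, -0.1, -0.2]
grip_width: -0.004
```

```bash
cat > st.py <<'E'
from h import *
a=np.radians(83);ey=np.array([np.cos(a),np.sin(a)]);ex=np.array([ey[1],-ey[0]]);C=np.array([.540,.020])
def st():
    o=get_obs();t=o["tool_pos"];print("box",((t[:2]-C)@ex).round(4),((t[:2]-C)@ey).round(4),"z",t[2].round(4),"F",np.round(o["force"],1),o["time_s"]);R=np.array(o["orientation"]);print(R.round(3).tolist(), "wx wy", (R.T@np.array([-R[1,2],R[0,2],0]))[:2].round(3))
if __name__=="__main__":st()
E
python3 st.py
```

```text
box -0.0243 0.0062 z 0.2129 F [ 0.3 -0.1 -0.2] 7.15
[[-0.993, 0.122, -0.001], [0.122, 0.993, 0.007], [0.002, 0.007, -1.0]] wx wy [ 0.007 -0.002]
```

Emit:
move_arm --series "0 -16 0 0.007 0 0 -1; 0 0 40 0 0 0 -1; 0 0 40 0 0 0 -1; 0 0 30 0 0 0 -1; 0 0 0 0 0 0 -1; 0 0 0 0 0 0 -1"

```text
time_s: 7.75
tool_pos: [0.5149, 0.0075, 0.1012]
orientation: [[-0.992, 0.123, 0.002], [0.123, 0.992, -0.003], [-0.002, -0.003, -1.0]]
force: [0.4, 0.6, -0.7]
grip_width: -0.005
```

```bash
python3 st.py; python3 - <<'E'
from h import *
p,d=viewer.get_image("scene");cv2.imwrite("pics/s5.png",cv2.resize(p[130:260,180:330,::-1],None,fx=4.5,fy=4.5,interpolation=cv2.INTER_CUBIC))
E
```

```text
box -0.0234 -0.0155 z 0.1012 F [ 0.4  0.6 -0.7] 7.75
[[-0.992, 0.123, 0.002], [0.123, 0.992, -0.003], [-0.002, -0.003, -1.0]] wx wy [-0.003  0.002]
```

View pics/s5.png

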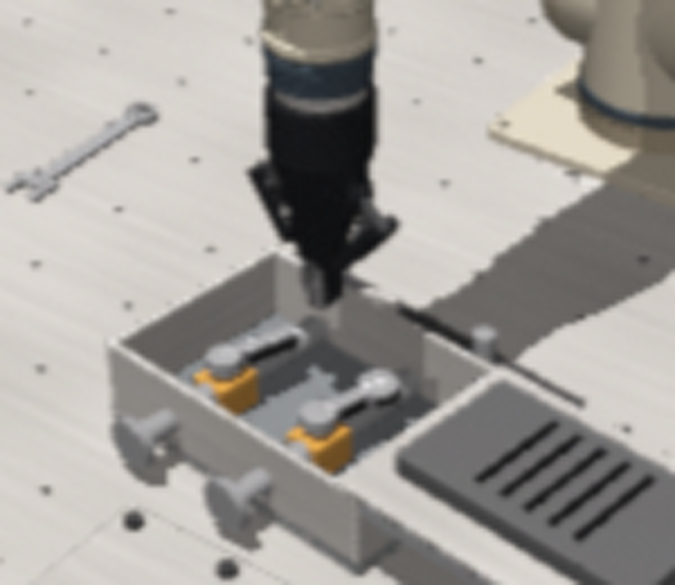

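Emit:
move_arm --series "2 5 15 0 0 0 -1; 0 2 15 0 0 0 -1; 0 0 14 0 0 0 -1; 0 0 3 0 0 0 -1; 0 0 0 0 0 0 -1; 0 0 0 0 0 0 -1"

```text
time_s: 8.4
tool_pos: [0.5202, 0.0116, 0.063]
orientation: [[-0.992, 0.125, 0.017], [0.125, 0.992, -0.006], [-0.017, -0.004, -1.0]]
force: [0.1, 0.4, 0.1]
grip_width: 0.002
```

```bash
python3 st.py
```

```text
box -0.0186 -0.0108 z 0.063 F [0.1 0.4 0.1] 8.4
[[-0.992, 0.125, 0.017], [0.125, 0.992, -0.006], [-0.017, -0.004, -1.0]] wx wy [-0.004  0.017]
```

Emit:
move_arm --series "3 0 6 -0.004 0.017 0 -1; 1 3 4 0 0 0.1 -1; 0 4 1 0 0 0.1 -1; 0 0 0 0 0 0 -1; 0 0 0 0 0 0 -1"

```text
time_s: 8.9
tool_pos: [0.5187, 0.0185, 0.0539]
orientation: [[-0.946, 0.323, 0.002], [0.323, 0.946, 0.001], [-0.001, 0.001, -1.0]]
force: [-0.1, -0.0, -0.4]
grip_width: -0.003
```

```bash
python3 st.py
```

```text
box -0.0209 -0.0041 z 0.0539 F [-0.1 -0.  -0.4] 8.9
[[-0.946, 0.323, 0.002], [0.323, 0.946, 0.001], [-0.001, 0.001, -1.0]] wx wy [0.001 0.001]
```

Emit:
move_arm --series "0 6 0 0 0 0 -1; 0 6 0 0 0 0 -1; 0 5 0 0 0 0 -1; 3 6 0 0 0 0.1 -1; 3 6 0 0 0 0.1 -1; 3 6 0 0 0 0.1 -1"

```text
time_s: 9.5
tool_pos: [0.524, 0.0546, 0.0541]
orientation: [[-0.806, 0.592, 0.001], [0.592, 0.806, -0.004], [-0.003, -0.003, -1.0]]
force: [-1.5, -4.1, 0.0]
grip_width: -0.003
```

```bash
cat >> st.py <<'E'
    o=get_obs();R=np.array(o["orientation"]);t=o["tool_pos"];y=R[:2,1];th=np.arctan2(y@ex,y@ey)
    r=t[:2]-(C+.031*ex+.032*ey);print("tool angle",th.round(3),"r in tool",(r@R[:2,0]).round(4),(r@R[:2,1]).round(4))
E
python3 st.py;python3 - <<'E'
from h import *
p,d=viewer.get_image("scene");cv2.imwrite("pics/s6.png",cv2.resize(p[130:260,180:330,::-1],None,fx=4.5,fy=4.5,interpolation=cv2.INTER_CUBIC))
E
```

```text
File "st.py", line 6
    o=get_obs();R=np.array(o["orientation"]);t=o["tool_pos"];y=R[:2,1];th=np.arctan2(y@ex,y@ey)
IndentationError: unexpected indent
```

View pics/s6.png

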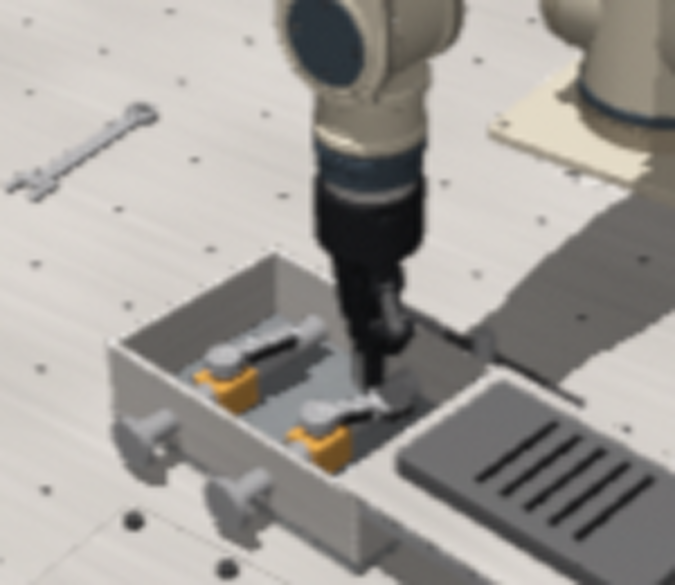

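The 4 N contact force and the picture show the fingers on the disc's trailing side, and the handle has started turning.

```bash
sed -i 's/^if __name__.*/if __name__=="__main__":\n    st()/' st.py; python3 st.py
```

```text
box -0.0201 0.0332 z 0.0541 F [-0.5 -2.4  0.3] 9.55
[[-0.803, 0.596, 0.001], [0.596, 0.803, -0.003], [-0.003, -0.002, -1.0]] wx wy [-0.002  0.003]
tool angle 0.517 r in tool 0.045 -0.0242
```

Emit:
move_arm --series "3 6 0 0 0 0.12 -1; 3 6 0 0 0 0.12 -1; 3 6 0 0 0 0.12 -1; 3 6 0 0 0 0.12 -1; 3 6 0 0 0 0.12 -1"

```text
time_s: 10.05
tool_pos: [0.5364, 0.0844, 0.0539]
orientation: [[-0.317, 0.948, -0.003], [0.948, 0.317, -0.011], [-0.009, -0.006, -1.0]]
force: [-2.3, -4.8, 2.3]
grip_width: 0.0
```

```bash
python3 st.py
```

```text
box -0.0114 0.0634 z 0.0539 F [-2.3 -4.8  2.3] 10.05
[[-0.317, 0.948, -0.003], [0.948, 0.317, -0.011], [-0.009, -0.006, -1.0]] wx wy [-0.006  0.009]
tool angle 1.126 r in tool 0.0466 -0.0247
```

Emit:
move_arm --series "2 6 0 -0.006 0.009 0.12 -1; 2 6 0 0 0 0.12 -1; 2 6 0 0 0 0.1 -1; 1 5 0 0 0 0.08 -1"

```text
time_s: 10.45
tool_pos: [0.5543, 0.0972, 0.0535]
orientation: [[0.103, 0.995, -0.007], [0.995, -0.103, 0.002], [0.001, -0.007, -1.0]]
force: [-4.8, 2.7, 4.8]
grip_width: -0.003
```

```bash
python3 st.py;python3 - <<'E'
from h import *
p,d=viewer.get_image("scene");cv2.imwrite("pics/s7.png",cv2.resize(p[130:260,180:330,::-1],None,fx=4.5,fy=4.5,interpolation=cv2.INTER_CUBIC))
E
```

```text
box 0.0048 0.0784 z 0.0535 F [-4.8  2.7  4.8] 10.45
[[0.103, 0.995, -0.007], [0.995, -0.103, 0.002], [0.001, -0.007, -1.0]] wx wy [-0.007 -0.001]
tool angle 1.551 r in tool 0.0469 -0.0253
```

View pics/s7.png

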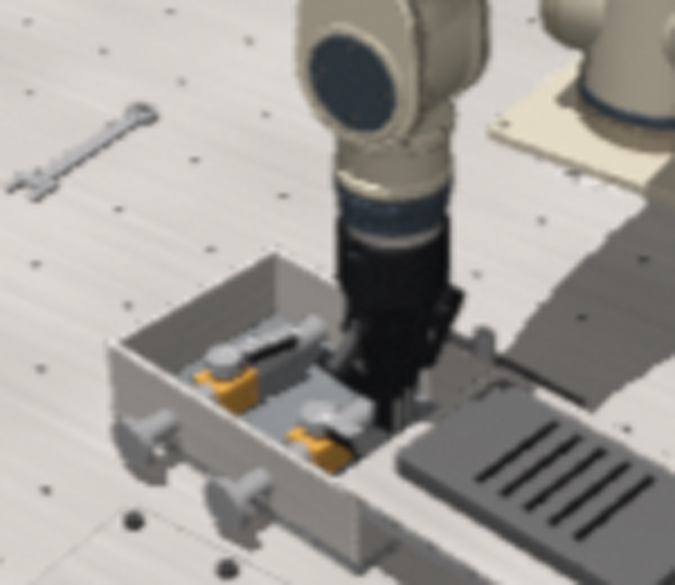

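Emit:
move_arm --series "0 4 0 0 0 0 -1; 0 4 0 0 0 0 -1; 0 4 0 0 0 0 -1"

```text
time_s: 10.8
tool_pos: [0.5579, 0.0975, 0.0527]
orientation: [[0.094, 0.995, -0.023], [0.996, -0.093, 0.002], [0.0, -0.024, -1.0]]
force: [-21.0, -0.3, 17.4]
grip_width: -0.001
```

```bash
python3 st.py
```

```text
box 0.0083 0.0791 z 0.0527 F [-21.   -0.3  17.4] 10.8
[[0.094, 0.995, -0.023], [0.996, -0.093, 0.002], [0.0, -0.024, -1.0]] wx wy [-0.024 -0.   ]
tool angle 1.542 r in tool 0.0478 -0.0213
```

The force jumped to 21 N, so the handle is at its stop. I'll back off, lift, and look.

Emit:
move_arm --series "0 2 0 0 0 0 -1; 0 0 0 0 0 0 -1; 0 -7 0 0 0 0 -1; 0 -7 0 0 0 0 -1; 0 0 -20 0 0 0 -1; 0 0 -45 0 0 0 -1; 0 0 -48 0 0 0 -1; 0 0 -40 0 0 0 -1; -48 0 0 0 0 0 -1; -48 0 0 0 0 0 -1; -48 0 0 0 0 0 -1; -48 0 0 0 0 0 -1"

```text
time_s: 12.0
tool_pos: [0.5306, -0.0914, 0.2126]
orientation: [[0.051, 0.998, -0.027], [0.999, -0.051, 0.002], [0.001, -0.027, -1.0]]
force: [-0.3, 0.3, -0.2]
grip_width: 0.0
```

Emit:
move_arm --series "-48 0 0 0 0 0 -1; -48 0 0 0 0 0 -1; 0 0 0 0 0 0 -1; 0 0 0 0 0 0 -1"

```text
time_s: 12.4
tool_pos: [0.5234, -0.1962, 0.2119]
orientation: [[0.05, 0.998, -0.026], [0.999, -0.05, 0.001], [-0.0, -0.026, -1.0]]
force: [-0.5, 0.7, 0.4]
grip_width: 0.0
```

```bash
python3 st.py; python3 - <<'E'
from st import *
p,d=viewer.get_image("top");cv2.imwrite("pics/c8.png",cv2.resize(p[150:262,175:365,::-1],None,fx=4.2,fy=4.2,interpolation=cv2.INTER_CUBIC));cv2.imwrite("pics/t8.png",p[:,:,::-1])
E
```

```text
box 0.0098 -0.2166 z 0.2119 F [-0.5  0.7  0.4] 12.4
[[0.05, 0.998, -0.026], [0.999, -0.05, 0.001], [-0.0, -0.026, -1.0]] wx wy [-0.026  0.   ]
tool angle 1.499 r in tool -0.2464 -0.0389
```

View pics/c8.png

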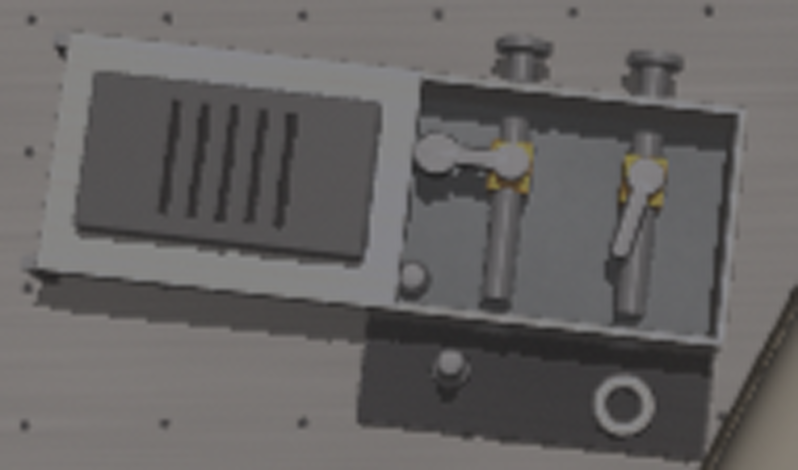

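View pics/t8.png

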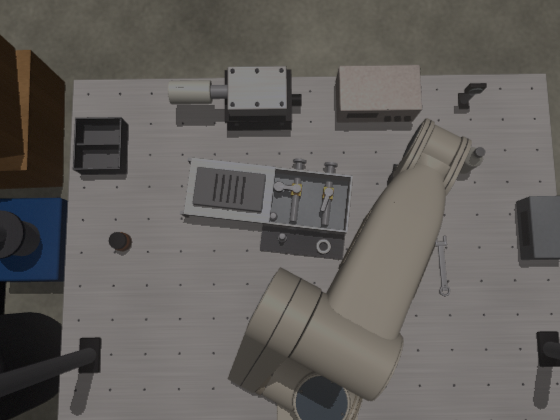

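```bash
python3 - <<'E'
from st import *
f=lambda a,b,z:px2w("top",175+(a+.5)/4.2-.5,150+(b+.5)/4.2-.5,z)[:2]
e=f(437,154,.062)-f(512,160,.068);print(np.linalg.norm(e),np.arctan2(e@ey,-(e@ex)))
w=f(420,78,.075)-C;print(w@ey)
E
```

```text
0.05274567248491517 1.5657611222246546
0.10172685168360464
```

The handle measures 1.566 rad, which is fully shut, and everything else is unmoved. I'm handing the job in.

```bash
python3 -c "
from cell import workorder
print(workorder.close_job())"
```

```text
the job is handed in; nothing more can be done
None
```

The cover is pushed fully aside and the marked handle is turned clockwise until it is shut. I worked only by pushing with the closed fingers, and handed the job in at about 12.5 s of the 48 s allowed.

- **Cover:** the push met about 40 N of resistance at the stop. The last picture still puts the cover's edge at y = +102 mm, against a nominal +105 mm. I put the difference down to calibration.
- **Marked handle:** I pushed it on its trailing side until the force jumped to 21 N at the stop. In the last picture it measures 1.566 rad, against a target of 1.571.
- **Other things:** the plain handle, cap, collar and post look the same in the top views before and after the handle push. The jar also looks unmoved. The arm partly hid the far right in the last view, so I could not fully check the wrench, flange and bottle, but the gripper never worked near them.
- **Gripper:** it ended clear of everything, with the tip at z = 0.21 m and the force near zero.

The tool tilted by up to about 3° and rose a few millimetres during the cover push. One of my corrections first went the wrong way, and I fixed it before finishing the push.

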